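# Find the hidden catch of the blade caddy

## Robot

A 6-joint arm with a two-finger parallel gripper is mounted at the origin on the work surface. World frame = base frame: x ahead of the robot, y to its left, z up, the work surface at z = 0. Lengths are in m, angles in rad, forces in N, time in s.
With the tool pointing down it reaches from about 0.25 to 0.775 m from the base axis. Payload 4 kg.
Tool frame: the origin (TCP) lies at the centre of the arm's flange, where the gripper is bolted on; the fingertips stand 199 mm ahead of it and the grasp point (between the pads) lies 180 mm ahead of it (robot.tcp_to_tips is the distance from the TCP to the fingertips, in m); z points along the fingers, y is the line along which they close (so a half turn about z gives the same grasp; the last joint's range is limited). The gripper opens to 94 mm and grips with 3 to 60 N. Pads are 16 mm wide; open, the fingers measure 119 mm over their backs; the gripper's body (75 mm by 177 mm) begins 78 mm behind the grasp point.
Start: joints at [-1.439, 0.087, 1.371, -0, 1.684, -0.103], TCP at [0.128, -0.535, 0.405] pointing down, gripper open.
Joint ranges: [-3.1, 3.1], [-0.76, 2.03], [0.27, 2.55], [-1.08, 4.22], [0.17, 2.65], [-2.57, 2.57]. Speed limits (rad/s): [2.79, 2.79, 3.14, 3.14, 3.14, 3.14].

## Interface

Orientations are given as [roll, pitch, yaw] about the fixed x, y, z axes, in that order (R = Rz(yaw) Ry(pitch) Rx(roll)).
In Python, from bench import telemetry, snapshot, ticket, robot gives the robot as it stands.
- The arm moves only by the tool apply_moves, never from a script. Its argument "moves" is a list that holds one entry, the list of rows, each a list of 5 numbers: the shift along the tool's x, y, z in units of 50 mm (1.0 is 50 mm), then the turn about the tool's z in units of 10 degrees (1.0 is 10 degrees), then the closure, from 0 (fully open) to 1 (shut). A call has 1 to 10 rows; each row is the pose to reach, as a shift and turn from the pose commanded when the call began, along the tool's axes at that moment; what a row does not reach only later rows make up. A row lasts 1/8 s, in which the tool goes at most 62.5 mm and 10.7 degrees, less where a joint would pass 70% of its speed; a pose out of reach is approached as far as the arm can. A call with a gripper value outside its range is refused whole. The fingers move at their own pace and stop on an object; the grip force is fixed at half the most. Time passes only in rows, so rows that repeat a pose let the fingers close. It gives the time, the measured TCP pose, the force, the opening and the grip force at its end, in the units of the state.
- telemetry.get_obs(): the state, without advancing time (a new reading comes with each control period).
- snapshot(name): name is "side" or "top"; returns a dict with "image" (420x560x3 uint8, red, green, blue), "fovy" (degrees; the focal length in pixels is half the picture's height over the tangent of half this angle, whatever the lens; pixels are square), "cx", "cy" (the principal point, pixels), "R" (3x3) and "t" (3): a world point X has camera coordinates R X + t. Camera axes: x right, y down, z forward; pixel columns grow to the right and rows downward; lengths in m; the calibration is good to about 2 mm. A picture is of the moment at which its call begins. There is no depth.
- ticket.close_job(): hands the job in; it is judged then, once.
The state is a dict: "time": time; "joint_positions": joint angles; "qvel": joint speeds; "joint_torque": joint torques, N m; "tool_pos": TCP position; "ee_rot": TCP orientation; "wrist_force": force on the tool from outside, world axes, zero at the start; "wrist_torque": the same for the moment, N m; "width": finger opening in m; "finger_force": force on a finger pad.
Only numpy, scipy, OpenCV 4.12 (cv2) and the standard library are available. Lean on these libraries where they do the work, as an engineer would, in place of code of your own. Each camera call takes 0.05 s, during which the arm holds its last target. There are 200 camera calls.

## Task

The processor's blades are kept in the low white caddy, whose drawer has a child-safe catch: one section of the dark steel strip in the caddy's top gives way when pushed, but it lies flush and looks like the rest. Feel along the strip with closed fingertips until you find the section that gives, press it in so that the drawer springs out by itself, then let go of the catch and move clear. Do not touch the drawer, and leave the things on the turntable and the spatula where they are.

Things in the scene. Friction and masses are not known exactly. Their poses are not given: they have to be found in the camera images.
- caddy: fixed low white melamine box, 200 (x) x 300 (y) x 85 mm high; origin at the centre of its underside, z up; its oak drawer front faces its own -x. Its flat top carries a flush dark brushed-steel strip, 50 mm wide (x) and 168 mm long (y), parallel to y and 30 mm towards +x from the middle of the top.
- strip (a point): centre of the steel strip on its upper face, 85 mm above the counter, with the caddy's axes: the strip runs 84 mm to either side along y and 25 mm along x. The hidden catch plate, 50 (x) x 48 (y) mm, is part of it: its centre lies on the strip's centre line anywhere up to 60 mm to either side, different each time and not listed: it has to be felt. All else is rigid.
- catch (a joint): how far the hidden catch plate (flush within 0.5 mm) is pushed down: 0 flush, 0.008 m fully in. A spring resists with 1.7 N at first, 5 N fully in. A fingertip must be wholly on the plate, not over its ends, to push it in. Past about 0.0045 m it frees the drawer, which needs about 0.3 s to come out; let go, the plate rises back.
- drawer_slide (a joint): how far the drawer is out of the caddy, towards the caddy's own -x: 0 closed and latched, 0.06 m fully sprung out. A spring of about 3 N pushes it out as soon as the catch is pressed in; it stays out.
- drawer: the drawer, a grey tray behind an oak front board; its origin coincides with the caddy's while closed, same axes, and moves with it. The front board (12 x 280 x 64 mm) is centred 95 mm towards -x of that origin and 42 mm up, below the caddy's top.
- turntable: fixed white melamine lazy susan, 260 mm across, 26 mm high, to the left of the caddy; origin at the centre of its underside
- salt_pig: loose domed steel salt pig, 80 mm across, 85 mm high, standing on the turntable; origin at the centre of its underside
- spice_jar: loose amber glass spice jar, 48 mm across, 100 mm high, on the turntable; origin at the centre of its underside
- cup: loose blue ceramic cup, 76 mm across, 75 mm high, on the turntable; origin at the centre of its underside
- spatula: loose orange mini spatula, 190 mm long, lying on the counter to the right of the caddy

How it is judged:
On the way:
1. the hidden catch plate is pushed in at least 3 mm (value of joint catch above 0.003 m), for 0.05 s.
At the end, for the whole second after the job is handed in: The drawer stands sprung out at least 50 mm and at rest, the catch plate is back within 1.5 mm of flush, and the salt pig, jar, cup and spatula are within 20 mm of where they stood (value of joint drawer_slide above 0.05 m and velocity of joint drawer_slide below 0.01 m/s and value of joint catch below 0.0015 m and distance of each of salt_pig, spice_jar, cup, spatula from where it was at the start of the episode below 0.02 m); the robot touches nothing.
It fails at once if the robot touches the drawer (more than 1 N) (contact force between any of the arm, the fingers and drawer above 1 N).
It fails at once if the salt pig, jar, cup or spatula is lifted, carried or pushed more than 20 mm (distance of any of salt_pig, spice_jar, cup, spatula from where it was at the start of the episode above 0.02 m).
It also fails if it takes over 45 s, if anything falls off the work surface, if the arm or the gripper's body presses on something with over 40 N, if the wrist force passes 120 N, or if a joint passes its speed limit or range.

## Working session

There is one attempt and no reset: what is moved stays moved. The work goes in short steps, Python scripts to look and compute and a tool call to move; the robot and the scene stay as the last step left them, time stands still between calls to the robot, and variables do not carry over. Pictures are saved under pics/ and viewed, at most 10 in all, crops included, and the job is handed in when it is done.

Besides the shell and the picture viewer there is one more tool, called after "Request:" by a JSON object that holds its "method" and its "body", one argument or row to a line. apply_moves: Moves the arm, as the interface text tells. Its arguments: {"type":"object","properties":{"moves":{"type":"array","items":{"type":"array","items":{"type":"array","items":{"type":"number"}}}}},"required":["moves"]}

```bash
mkdir -p pics
cat > h.py <<'E'
import numpy as np, cv2
from bench import telemetry, snapshot, ticket, robot
def snap(n,f=None):
    s=snapshot(n)
    if f: cv2.imwrite('pics/'+f,cv2.cvtColor(s['image'],cv2.COLOR_RGB2BGR))
    return s
def ray(s,u,v,z):
    f=210/np.tan(np.radians(s['fovy'])/2); R=np.array(s['R']);t=np.array(s['t'])
    d=R.T@np.array([(u-s['cx'])/f,(v-s['cy'])/f,1]); c=-R.T@t
    return c+d*(z-c[2])/d[2]
def proj(s,X):
    f=210/np.tan(np.radians(s['fovy'])/2); p=np.array(s['R'])@X+s['t']
    return f*p[0]/p[2]+s['cx'],f*p[1]/p[2]+s['cy']
E
python3 - <<'E'
from h import *
for n in('top','side'):
    s=snap(n,n+'1.png'); print(n,s['fovy'],s['cx'],s['cy'],-np.array(s['R']).T@s['t'])
o=telemetry.get_obs();print(o['tool_pos'],o['ee_rot'],o['wrist_force'],o['time'],o['width'])
E
```

```text
top 50.63048646327455 277.30700401105344 209.5312067806095 [0.31212631 0.04732551 1.51175259]
side 54.2838898315018 284.8845483018516 204.40837021355136 [-0.17133078  0.91081067  0.86443188]
[ 0.12793136 -0.53482184  0.4036413 ] [-3.13965006e+00 -1.52905814e-04  2.34790710e-01] [-0.37821205  0.41012613 -0.38005671] 0.1 0.0937501862162378
```

View pics/top1.png

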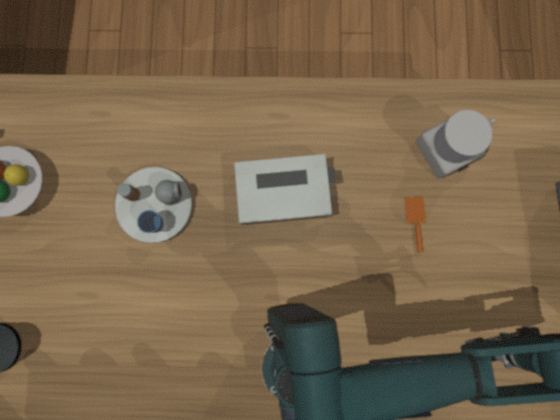

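View pics/side1.png

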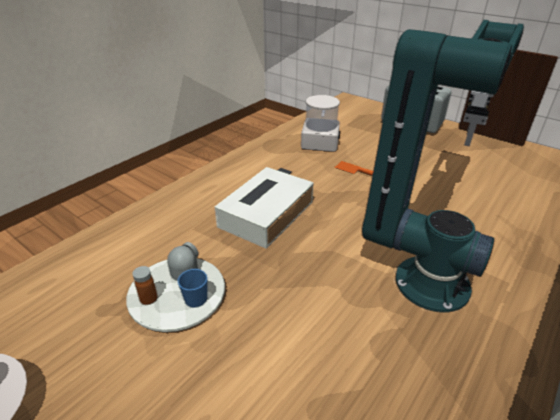

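The top view shows the caddy at about (283,188) with the dark strip at (282,180), the turntable at left (154,204) and the spatula at right (417,220). In the side view the strip is at about (258,192). Next I measure the strip in both views.

Run:
```python
from h import *
from scipy.optimize import least_squares
S={}
for n,(x0,y0,x1,y1) in dict(top=(243,164,322,200),side=(228,176,288,208)).items():
    s=snap(n); g=cv2.cvtColor(s['image'],cv2.COLOR_RGB2GRAY)
    m=np.zeros_like(g); m[y0:y1,x0:x1]=(g[y0:y1,x0:x1]<100)*255
    c=max(cv2.findContours(m,0,1)[0],key=cv2.contourArea)
    r=cv2.minAreaRect(c)
    m2=np.zeros_like(g);cv2.drawContours(m2,[c],-1,255,-1);v,u=np.nonzero(m2)
    pts=np.array([ray(s,a,b,.085)[:2] for a,b in zip(u,v)])
    q=cv2.minAreaRect((pts*1000).astype(np.float32))
    print(n,len(u),q, 'mean',pts.mean(0)); S[n]=(s,u.mean(),v.mean())
    w,V=np.linalg.eigh(np.cov(pts.T)); print('long axis',V[:,1],np.sqrt(12*w))
f=lambda X:np.concatenate([np.array(proj(s,X))-[u,v] for s,u,v in S.values()])
r=least_squares(f,[.4,.0,.08]);print(r.x,r.fun)
```

```text
top 643 ((613.9771118164062, 47.9671516418457), (43.85363006591797, 160.7217559814453), 5.7799763679504395) mean [0.61382223 0.04785207]
long axis [-0.10168927  0.99481621] [0.04374329 0.16087343]
side 318 ((608.12060546875, 50.0194091796875), (41.56159973144531, 157.334228515625), 6.002546787261963) mean [0.60790211 0.0526669 ]
long axis [-0.10104062  0.9948823 ] [0.04181013 0.15690565]
[0.61445532 0.04744128 0.07905905] [ 0.12517706  0.18252997 -0.22690805 -0.03858892]
```

Strip centre is about (0.612, 0.049), its long axis lies at 95.8°, and its top is at about 0.08–0.085. I'll move over it with the gripper closed and tool x along the strip.

Request:
{"method": "apply_moves", "body": {
  "moves": [
    [[0.91,-0.68,0,-0.82,1],[1.82,-1.37,0,-1.65,1],[2.73,-2.05,0,-2.47,1],[3.64,-2.73,0,-3.29,1],[4.55,-3.42,0,-4.12,1],[5.46,-4.1,0,-4.94,1],[6.37,-4.78,0,-5.76,1],[7.28,-5.47,0,-6.59,1],[8.19,-6.15,0,-7.41,1],[9.1,-6.83,0,-8.23,1]]
  ]
}}

```text
time: 1.45
tool_pos: [0.4919, -0.0952, 0.4046]
ee_rot: [3.141, 0.0, 1.676]
wrist_force: [0.1, -0.8, 0.2]
width: 0.0007
finger_force: 0.0
```

```bash
cat > st.py <<'E'
from h import *
import sys
from scipy.spatial.transform import Rotation as Ro
o=telemetry.get_obs(); R=Ro.from_euler('xyz',o['ee_rot']).as_matrix()
print(o['time'],np.round(o['tool_pos'],4),np.round(np.degrees(o['ee_rot']),2),'F',np.round(o['wrist_force'],2),'T',np.round(o['wrist_torque'],2),o['width'])
a=np.array([-.1011,.9949]); c=np.array([.612,.049])
d=o['tool_pos'][:2]-c; print('along',d@a,'across(+x)',d@[.9949,.1011],'tipz',o['tool_pos'][2]-robot.tcp_to_tips)
print('units to centre',R.T@np.r_[-d,0]/.05)
E
python3 st.py
```

```text
1.45 [ 0.4919 -0.0952  0.4046] [1.7999e+02 3.0000e-02 9.6030e+01] F [ 0.09 -0.76  0.16] T [-0.11 -0.09  0.05] 0.0007149287892086523
along -0.13131189969137166 across(+x) -0.13409616716824235 tipz 0.20544077249675557
units to centre [ 2.61534794e+00  2.69242051e+00 -6.99693023e-04]
```

Request:
{"method": "apply_moves", "body": {
  "moves": [
    [[0.55,0.9,0,0,1],[1.1,1.8,0,0,1],[1.65,2.7,0.2,0,1],[1.65,2.7,0.9,0,1],[1.65,2.7,1.5,0,1],[1.65,2.7,2.0,0,1],[1.65,2.7,2.1,0,1],[1.65,2.7,2.1,0,1],[1.65,2.7,2.1,0,1]]
  ]
}}

```text
time: 2.58
tool_pos: [0.6174, -0.0014, 0.3015]
ee_rot: [3.139, 0.001, 1.671]
wrist_force: [0.4, 0.4, -0.0]
width: 0.0004
finger_force: 0.0
```

```bash
python3 st.py
python3 - <<'E'
from h import *
a=snap('top')['image'];b=snap('side')['image']
im=np.hstack([cv2.resize(a[130:240,210:350],None,fx=2.8,fy=2.8),cv2.resize(b[130:240,190:330],None,fx=2.8,fy=2.8)])
cv2.imwrite('pics/c1.png',im[:,:,::-1])
E
```

```text
2.575 [ 0.6174 -0.0014  0.3015] [1.7983e+02 4.0000e-02 9.5750e+01] F [ 0.37  0.42 -0.04] T [-0.08 -0.06  0.03] 0.0004417237862420763
along -0.05068979655662775 across(+x) 0.0003142898895220588 tipz 0.10225787769109579
units to centre [ 1.01376554e+00 -7.22188742e-03 -6.66744650e-04]
```

View pics/c1.png

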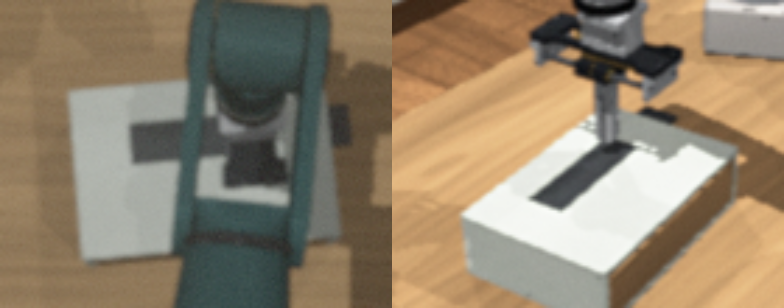

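The tips stand above the strip's far right end, at about (610,140) in the crop. Now I probe down.

Request:
{"method": "apply_moves", "body": {
  "moves": [
    [[0,0,0.25,0,1],[0,0,0.32,0,1],[0,0,0.36,0,1],[0,0,0.38,0,1],[0,0,0.38,0,1]]
  ]
}}

```text
time: 3.3
tool_pos: [0.6167, -0.0013, 0.2836]
ee_rot: [3.141, 0.0, 1.671]
wrist_force: [-4.3, -0.3, 11.4]
width: 0.0002
finger_force: 5.7
```

```bash
python3 st.py
```

```text
3.3 [ 0.6167 -0.0013  0.2836] [1.7996e+02 3.0000e-02 9.5760e+01] F [-4.33 -0.35 11.41] T [-0.09  0.92 -0.  ] 0.00015783237154974844
along -0.0504842224634027 across(+x) -0.0004015642268653178 tipz 0.0843522528802173
units to centre [ 1.00966624e+00  7.27281995e-03 -4.97789794e-04]
```

Rigid here: 11 N at about 84 mm. Next spot is 25 mm further along.

Request:
{"method": "apply_moves", "body": {
  "moves": [
    [[0,0,-0.2,0,1],[0.25,0,-0.2,0,1],[0.5,0,-0.2,0,1],[0.5,0,-0.2,0,1],[0.5,0,-0.08,0,1],[0.5,0,-0.04,0,1],[0.5,0,0,0,1],[0.5,0,0,0,1]]
  ]
}}

```text
time: 4.3
tool_pos: [0.6146, 0.0236, 0.2811]
ee_rot: [3.141, -0.0, 1.671]
wrist_force: [-2.0, 1.7, 4.1]
width: 0.0005
finger_force: 1.9
```

```bash
python3 st.py
```

```text
4.3 [0.6146 0.0236 0.2811] [ 1.7997e+02 -2.0000e-02  9.5740e+01] F [-1.99  1.67  4.12] T [0.25 0.11 0.03] 0.00045526839546259046
along -0.025555051451765114 across(+x) -7.483324113382093e-06 tipz 0.08186819895315739
units to centre [ 5.11088817e-01 -3.62456792e-04  1.97984053e-04]
```

It gives here: 2.5 mm lower at 4 N. I'll press further.

Request:
{"method": "apply_moves", "body": {
  "moves": [
    [[0,0,0.04,0,1],[0,0,0.07,0,1],[0,0,0.09,0,1],[0,0,0.09,0,1]]
  ]
}}

```text
time: 4.8
tool_pos: [0.6147, 0.0236, 0.2763]
ee_rot: [3.141, -0.0, 1.671]
wrist_force: [0.4, 1.8, 4.5]
width: 0.0006
finger_force: 2.5
```

```bash
python3 st.py;python3 - <<'E'
from h import *
b=snap('side')['image']
cv2.imwrite('pics/c2.png',cv2.resize(b[130:260,190:350],None,fx=3,fy=3)[:,:,::-1])
E
```

```text
4.8 [0.6147 0.0236 0.2763] [179.98  -0.    95.76] F [0.37 1.75 4.52] T [0.39 0.01 0.02] 0.0006061604950431465
along -0.025524963054694323 across(+x) 7.436952684437816e-05 tipz 0.07707933617646306
units to centre [ 5.10485836e-01 -1.90050567e-03  3.60292293e-05]
```

View pics/c2.png

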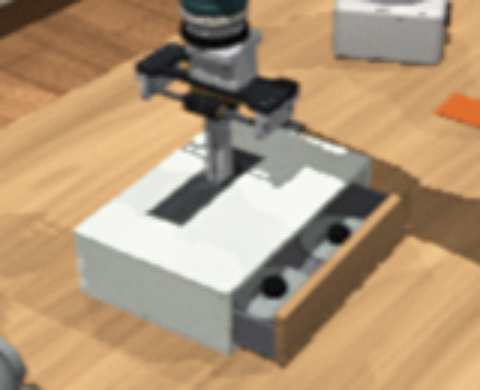

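The drawer is coming out (oak front board near (340,270) in the crop, clear of the caddy). I'll hold a moment, then lift straight up.

Request:
{"method": "apply_moves", "body": {
  "moves": [
    [[0,0,0,0,1],[0,0,0,0,1],[0,0,-0.3,0,1],[0,0,-1.0,0,1],[0,0,-1.8,0,1],[0,0,-2.4,0,1],[0,0,-2.4,0,1],[0,0,-2.4,0,1],[0,0,-2.4,0,1]]
  ]
}}

```text
time: 5.98
tool_pos: [0.6144, 0.0234, 0.3935]
ee_rot: [-3.137, -0.0, 1.671]
wrist_force: [0.0, 0.3, 1.5]
width: 0.0003
finger_force: 0.0
```

```bash
python3 st.py;python3 - <<'E'
from h import *
b=snap('side','s3.png')
E
```

```text
5.975 [0.6144 0.0234 0.3935] [-1.7974e+02 -2.0000e-02  9.5740e+01] F [0.01 0.29 1.46] T [-0.01 -0.16  0.05] 0.000262536450658359
along -0.02566676041260263 across(+x) -0.00022055167784639965 tipz 0.19426833449676628
units to centre [5.13327393e-01 3.87463732e-03 1.56929791e-04]
```

View pics/s3.png

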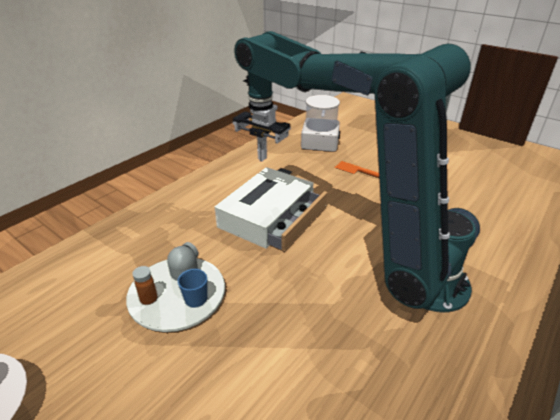

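Arm is clear; the drawer front stands out along (327,193)–(284,246), and the turntable items and spatula look undisturbed. I'll check the extension.

Run:
```python
from h import *
s=snap('side'); im=s['image']
for X in (.05,.06): 
  for Y in (.14,-.14):
    for xx in (-.089-X,-.101-X):
      d=xx-.03; P=np.array([.612,.049])+d*np.array([.9949,.1011])+Y*np.array([-.1011,.9949]); print(X,Y,xx,np.round(proj(s,np.r_[P,.074]),1))
print(np.round(telemetry.get_obs()['wrist_force'],2))
c=cv2.resize(im[160:260,210:340],None,fx=5,fy=5,interpolation=cv2.INTER_CUBIC);cv2.imwrite('pics/c4.png',c[:,:,::-1])
```

```text
0.05 0.14 -0.139 [277.  232.4]
0.05 0.14 -0.15100000000000002 [280.3 233.8]
0.05 -0.14 -0.139 [320.9 189.2]
0.05 -0.14 -0.15100000000000002 [323.9 190.2]
0.06 0.14 -0.149 [279.7 233.5]
0.06 0.14 -0.161 [283.1 234.9]
0.06 -0.14 -0.149 [323.4 190. ]
0.06 -0.14 -0.161 [326.5 191.1]
[ 0.72  0.72 -0.74]
```

View pics/c4.png

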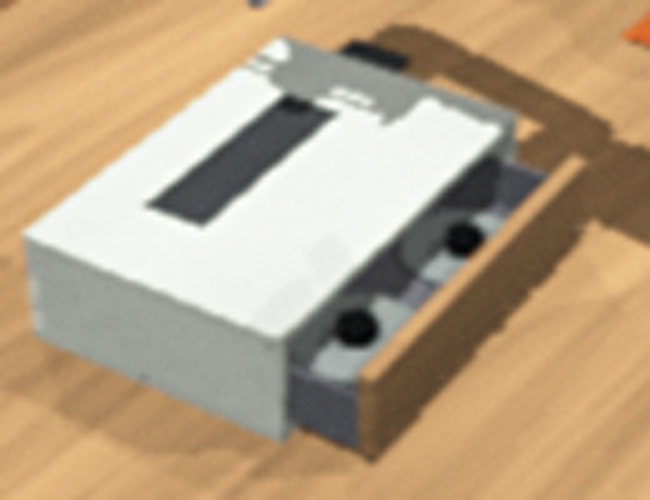

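The drawer front's outer top corners are at (327,191) and (284,236), which matches the full 60 mm. The strip looks flush again and the arm is clear, so I'm handing in.

```bash
python3 -c "
from bench import ticket
print(ticket.close_job())"
```

```text
the job is handed in; nothing more can be done
None
```

I found the hidden catch about 25 mm right of the strip's centre and pressed it in; the drawer sprang out about 60 mm, the plate rose back, the arm moved clear, and the job is handed in (no verdict was returned).

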